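# Separate the flagged sample pot and check-weigh it

### The arm

A 6-joint arm with a two-finger parallel gripper is mounted at the origin on the work surface. World frame = base frame: x ahead of the robot, y to its left, z up, the work surface at z = 0. Lengths are in m, angles in rad, forces in N, time in s.
With the tool pointing down it reaches from about 0.375 to 0.9 m from the base axis. Payload 3.1 kg.
Tool frame: the origin (TCP) lies midway between the tips of the shut fingers; the grasp point (between the pads) lies 19 mm behind it (manip.hold_point_z is the distance from the TCP to the grasp point, in m); z points along the fingers, y is the direction in which the jaws open and shut (so a half turn about z gives the same grasp; the last joint's range is limited). The gripper opens to 85 mm and grips with 20 to 120 N. Pads are 22 mm wide; open, the fingers measure 114 mm over their backs; the gripper's body (76 mm by 85 mm) begins 54 mm behind the grasp point. The pads swing forward as they close: fully open they stand 13 mm farther back than shut.
Start: joints at [1.01, 0.527, 1.433, -0, 1.181, -0.178], TCP at [0.233, 0.58, 0.231] pointing down, gripper open.
Joint ranges: [-3.08, 3.08], [-0.75, 2.2], [0.22, 2.44], [-1.43, 4.57], [0, 2.65], [-2.85, 2.85]. Speed limits (rad/s): [2.79, 2.79, 3.14, 3.14, 3.14, 3.14].

### API

Orientations are given as a unit quaternion [x, y, z, w].
In Python, from station import manip gives the robot as it stands.
- The arm moves only by the tool drive_tool, never from a script. Its argument "motion" is one flat list of numbers, 7 for each row, row after row: the shift along the tool's x, y, z in mm, then the turn, a rotation vector about the tool's x, y, z in degrees, then the finger opening in mm, from 0 to 85.4. A call has 1 to 8 rows; each row is the pose to reach, as a shift and turn from the pose measured when the call began, along the tool's axes at that moment; what a row does not reach only later rows make up. A row lasts 1/8 s, in which the tool goes at most 62.5 mm and 10.7 degrees, less where a joint would pass 70% of its speed; a pose out of reach is approached as far as the arm can. A call with a gripper value outside its range is refused whole. The fingers move at their own pace and stop on an object; "force" is the grip in N (left out, the last holds). Time passes only in rows, so rows that repeat a pose let the fingers close. It gives the time, the measured TCP pose, the force and the opening at its end, in the units of the state.
- manip.sense(): the state, without advancing time (a new reading comes with each control period).
- manip.snapshot(name): name is "scene" or "top" or "wrist"; returns a dict with "color" (420x560x3 uint8, red, green, blue), "fx", "fy", "cx", "cy" (pixels), "view" (4x4, takes a point from world to camera coordinates). Camera axes: x right, y up, looking along -z (the intrinsics and any distortion apply to the point x, -y, -z); pixel columns grow to the right and rows downward; lengths in m; the calibration is good to about 2 mm. A picture is of the moment at which its call begins. There is no depth.
- manip.sign_off(): hands the job in, once; it reports no verdict.
The state is a dict: "t": time; "q": joint angles; "qd": joint speeds; "tau": joint torques, N m; "tcp_pos": TCP position; "tool_rot": TCP orientation; "force": force on the tool from outside, world axes, zero at the start; "ft_torque": the same for the moment, N m; "finger_gap": opening from 0.0 (shut) to 1.0 (fully open).
Only numpy, scipy, OpenCV 4.12 (cv2) and the standard library are available. Lean on these libraries where they do the work, as an engineer would, in place of code of your own. Each camera call takes 0.05 s, during which the arm holds its last target.

### The job

The sample pot with the red lid stands in a touching group with three blue-lidded pots. Slide it out of the group along the bench, keeping it upright and on the bench, until there are at least 25 mm free between it and every other pot, and leave the blue-lidded pots where they stand. Then lift it over, set it down upright near the middle of the balance pan without dropping it, let go, and then press the orange weigh button fully down and release it; do not disturb the beaker or the marker.

Things in the scene. Friction and masses are not known exactly. Their poses are not given: they have to be found in the camera images.
- pot_red: Closed cylindrical screw-top sample pot with a flat red lid and straight sides: 52 mm diameter, 42 mm tall with its lid, about 0.09 kg, hard smooth plastic, standing on the bench (z = 0). Origin at the centre of its underside, z up. At the start four equal pots form an L: three in a row, the fourth beside one end of it, neighbours touching (centres 52 mm apart).
- pot_corner: Same closed cylindrical screw-top pot as pot_red but with a blue lid: 52 mm diameter, 42 mm tall, about 0.09 kg. Origin at the centre of its underside, z up. Always the corner of the L, so the red pot can be slid straight out at right angles to the line through it and a pot it touches.
- pot_end: Same closed cylindrical screw-top pot as pot_red but with a blue lid: 52 mm diameter, 42 mm tall, about 0.09 kg. Origin at the centre of its underside, z up. It stands in one of the other three places of the L.
- pot_side: Same closed cylindrical screw-top pot as pot_red but with a blue lid: 52 mm diameter, 42 mm tall, about 0.09 kg. Origin at the centre of its underside, z up. It stands in one of the other three places of the L.
- balance: Bench balance fixed to the bench, white and grey housing 240 mm long (its x) by 180 mm wide (its y); it may stand on the left or the right, turned a little. Origin at the centre of its underside; its -x end is the front. The front 70 mm is a low deck 40 mm high with a blank grey display in a dark frame; the rest is 56 mm high and carries the pan.
- pan (a point): Centre of the upper face of the balance's flat round steel pan: 120 mm diameter, 76 mm above the bench, 40 mm behind (+x of) the balance's origin. The pan has no rim and does not move.
- weigh_top (a point): Centre of the top face of the orange round push button (24 mm diameter) on the balance's front deck, beside the display, 62 mm above the bench, 88 mm ahead (-x) and 55 mm to the -y side of the balance's origin; it is pressed straight down.
- weigh (a joint): Travel of the weigh button in m: 0 released, 0.006 fully down; spring return, 4 N to push it fully down.
- beaker: Empty glass beaker, 64 mm diameter, 85 mm tall, standing in the middle at the back; bystander. Origin at the centre of its underside.
- marker: Marker pen lying on the bench in the middle, pointing away from the robot, 120 mm long, 14 mm thick, white with a black cap; bystander. Origin at the middle of its underside, x along its length.
There are look-alikes about, which are no part of the job. Several things look just like the pot_red: the one meant starts nearest to the robot's base. Leave any green look-alike of the pot_end alone.

How it is judged:
By the outcome, as a careful person would: the job done as asked, in the order asked, and still so for the second after the job is handed in, with the robot touching nothing.
It also fails if it takes over 58 s, if anything falls off the work surface, if the arm or the gripper's body presses on something with over 40 N, if the wrist force passes 120 N, or if a joint passes its speed limit or range.

## Working session

There is one attempt and no reset: what is moved stays moved. The work goes in short steps, Python scripts to look and compute and a tool call to move; the robot and the scene stay as the last step left them, time stands still between calls to the robot, and variables do not carry over. Pictures are saved under pics/ and viewed, and the job is handed in when it is done.

Besides the shell and the picture viewer there is one more tool, called as name(argument=value, ...) on one line, values as JSON. drive_tool: Moves the arm, as the interface text tells. Its arguments: {"type":"object","properties":{"motion":{"type":"array","items":{"type":"number"}},"force":{"type":"number"}},"required":["motion"]}

```bash
mkdir -p pics; ls
python3 - <<'E'
from station import manip
import cv2
s=manip.sense(); print(s)
for n in ("scene","top","wrist"):
    p=manip.snapshot(n); cv2.imwrite(f"pics/{n}0.png",p["color"][:,:,::-1]); print(n,p["fx"],p["fy"],p["cx"],p["cy"],p["view"].round(3).tolist(),[k for k in p if k!='color'])
print(manip.hold_point_z)
E
```

```text
pics
{'t': 0.0, 'q': array([ 1.01049682e+00,  5.28461446e-01,  1.43392447e+00,  1.03498862e-05,
        1.18139956e+00, -1.78477830e-01]), 'qd': array([-7.96217545e-04,  1.74426678e-04, -8.45313688e-04, -9.68919032e-04,
        4.96594937e-04,  6.42717327e-05]), 'tau': array([-5.27598513e-04, -4.42334890e+01, -1.78030103e+01, -2.40239997e-04,
        8.24905612e-03,  1.62962567e-05]), 'tcp_pos': array([0.23244656, 0.57938323, 0.23032948]), 'tool_rot': array([ 1.89755081e-01,  9.81830844e-01, -1.02072956e-03, -4.00317196e-04]), 'force': array([ 0.01162566,  0.03914592, -1.72703049]), 'ft_torque': array([ 0.01563504, -0.03532612, -0.01926181]), 'finger_gap': 1.0032283793594432}
scene 534.5393663454374 534.5393663454374 276.6619961316438 210.7429111930236 [[0.721, 0.692, 0.02, -0.387], [-0.503, 0.503, 0.703, 0.252], [0.476, -0.517, 0.711, -1.469], [0.0, 0.0, 0.0, 1.0]] ['fx', 'fy', 'cx', 'cy', 'view']
top 461.7873533627399 461.7873533627399 283.8634296938957 215.38295496490116 [[-0.012, -1.0, -0.013, -0.016], [0.985, -0.014, 0.17, -0.605], [-0.17, -0.01, 0.985, -0.982], [0.0, 0.0, 0.0, 1.0]] ['fx', 'fy', 'cx', 'cy', 'view']
wrist 321.7179920662911 321.7179920662911 278.44030752194607 215.03615705277346 [[0.373, 0.928, -0.002, -0.624], [-0.887, 0.356, -0.293, 0.037], [-0.272, 0.111, 0.956, -0.38], [0.0, 0.0, 0.0, 1.0]] ['fx', 'fy', 'cx', 'cy', 'view']
0.0187
```

View pics/top0.png

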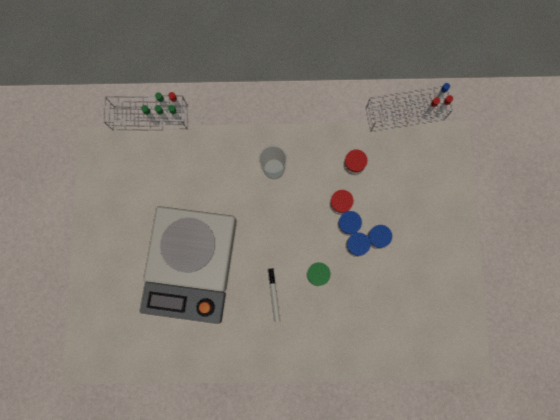

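View pics/scene0.png

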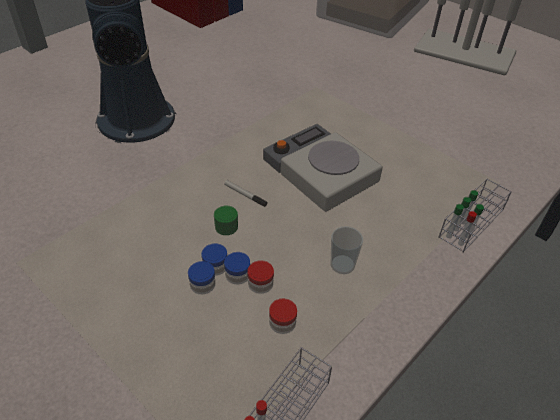

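View pics/wrist0.png

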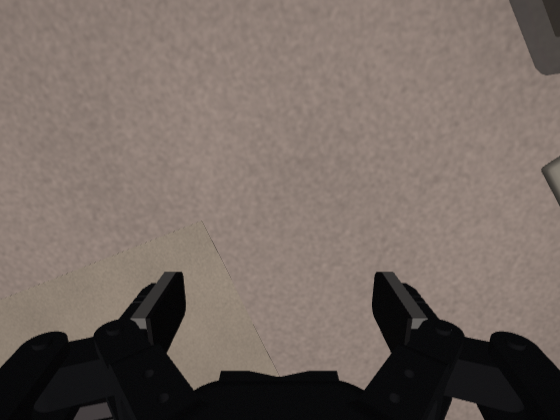

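```bash
cat > h.py <<'E'
from station import manip
import cv2, numpy as np
def ray(p,u,v):
    V=np.array(p["view"]);R=V[:3,:3];t=V[:3,3]
    d=R.T@np.array([(u-p["cx"])/p["fx"],-(v-p["cy"])/p["fy"],-1.0]); return -R.T@t,d
def onplane(p,u,v,z):
    c,d=ray(p,u,v); return c+d*(z-c[2])/d[2]
def proj(p,X):
    V=np.array(p["view"]);c=V[:3,:3]@np.array(X)+V[:3,3]
    return p["cx"]+p["fx"]*c[0]/-c[2], p["cy"]-p["fy"]*c[1]/-c[2]
def mask(img,col):
    h=cv2.cvtColor(img,cv2.COLOR_RGB2HSV); H,S,Vv=cv2.split(h)
    ok=(S>130)&(Vv>60)
    if col=="red": m=ok&((H<5)|(H>172))
    if col=="orange": m=ok&(H>=5)&(H<20)
    if col=="blue": m=ok&(H>105)&(H<130)
    if col=="green": m=ok&(H>50)&(H<85)
    return m.astype(np.uint8)
def blobs(p,col,z,amin=60):
    n,l,st,ce=cv2.connectedComponentsWithStats(mask(p["color"],col))
    return [(onplane(p,*ce[i],z).round(4)[:2].tolist(),ce[i].round(1).tolist(),int(st[i][4]),st[i][:4].tolist()) for i in range(1,n) if st[i][4]>amin]
def hough(p,col,z,amin=60): pass
E
python3 - <<'E'
from h import *
import cv2
for n in("top","scene"):
    p=manip.snapshot(n)
    for c,z in(("red",.042),("blue",.042),("green",.042),("orange",.062)):
        for b in blobs(p,c,z,50): print(n,c,b)
p=manip.snapshot("top")
cv2.imwrite("pics/topz.png",cv2.resize(p["color"][120:330,130:410][:,:,::-1],None,fx=2.8,fy=2.8,interpolation=cv2.INTER_CUBIC))
E
```

```text
top red ([0.7322, -0.1906], [355.7, 160.3], 385, [345, 150, 22, 22])
top red ([0.638, -0.1549], [341.5, 200.6], 392, [331, 190, 22, 22])
top blue ([0.5612, -0.1999], [362.8, 234.0], 1178, [339, 211, 53, 44])
top green ([0.4757, -0.0984], [318.4, 273.0], 170, [308, 264, 21, 21])
top orange ([0.4051, 0.1496], [204.2, 307.2], 114, [199, 302, 12, 12])
scene red ([0.8606, 0.2768], [471.0, 216.0], 67, [467, 211, 10, 11])
scene red ([0.6424, -0.1583], [260.2, 272.1], 491, [248, 261, 26, 24])
scene red ([0.7365, -0.1936], [282.6, 311.3], 569, [269, 299, 28, 27])
scene red ([0.8359, -0.3499], [260.8, 406.2], 108, [256, 400, 11, 15])
scene blue ([0.564, -0.2022], [216.8, 262.6], 1221, [188, 244, 62, 38])
scene green ([0.475, -0.0978], [225.5, 213.6], 213, [215, 207, 22, 15])
scene orange ([0.4092, 0.1462], [281.0, 143.7], 64, [277, 140, 9, 8])
```

View pics/topz.png

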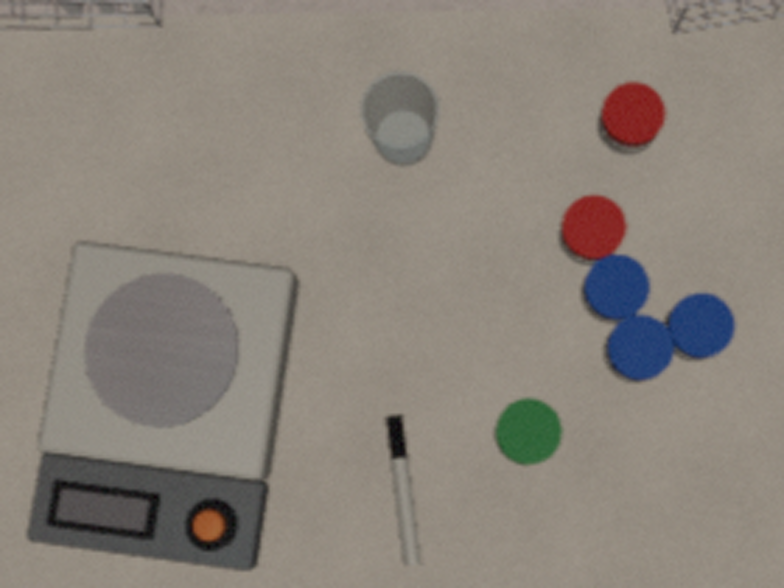

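Run:
```python
from h import *
for n in("top","scene"):
    p=manip.snapshot(n)
    m=mask(p["color"],"blue"); d=cv2.distanceTransform(m,cv2.DIST_L2,5)
    k,l,st,ce=cv2.connectedComponentsWithStats((d>6).astype(np.uint8))
    for i in range(1,k): print(n,"blue",ce[i].round(1),onplane(p,*ce[i],.042).round(4))
p=manip.snapshot("top")
# pan: hough
g=cv2.GaussianBlur(cv2.cvtColor(p["color"],cv2.COLOR_RGB2GRAY),(5,5),1.2)[200:290,140:240]
c=cv2.HoughCircles(g,cv2.HOUGH_GRADIENT,1.2,50,param1=60,param2=15,minRadius=24,maxRadius=32); print(c)
if c is not None:
  u,v,r=c[0,0]; pan=onplane(p,u+140,v+200,.076); print("pan",pan)
  b=np.array([.407,.148]); d=pan[:2]-b; print(np.hypot(*d), np.degrees(np.arctan2(d[1],d[0])-np.arctan2(55,128)))
for uv in((273,160),(274,170)): print("beaker",onplane(p,*uv,0), onplane(p,*uv,.085))
for uv in((271,268),(278,320)): print("marker",onplane(p,*uv,.01))
```

```text
top blue [349.8 222.2] [ 0.5883 -0.1718  0.042 ]
top blue [379.7 235.8] [ 0.5566 -0.2376  0.042 ]
top blue [358.4 243.6] [ 0.5398 -0.1892  0.042 ]
scene blue [214.  253.2] [ 0.5418 -0.19    0.042 ]
scene blue [236.7 262. ] [ 0.5909 -0.1732  0.042 ]
scene blue [200.8 271.4] [ 0.5584 -0.2391  0.042 ]
[[[47.4 45.  27. ]]]
pan [0.53810866 0.18569933 0.076     ]
0.13642111509521554 -7.210390639857022
beaker [7.48596858e-01 1.11227008e-03 2.22044605e-16] [ 0.72319825 -0.00172582  0.085     ]
beaker [ 0.72376681 -0.00107046  0.        ] [ 0.70034047 -0.00373518  0.085     ]
marker [0.48992759 0.00752402 0.01      ]
marker [ 0.37367102 -0.00727842  0.01      ]
```

```bash
cat >> h.py <<'E'
from scipy.spatial.transform import Rotation as Ro
def goal(pos,ang):
    "shift mm and rotvec deg in tool axes to reach world pos with tool down and tool-y at ang deg"
    s=manip.sense(); R=Ro.from_quat(s["tool_rot"]); 
    a=np.radians(ang); y=np.array([np.cos(a),np.sin(a),0]); z=np.array([0,0,-1.]); x=np.cross(y,z)
    G=Ro.from_matrix(np.column_stack([x,y,z]))
    sh=R.inv().apply(np.array(pos)-s["tcp_pos"])*1000
    print("t",round(float(s["t"]),2),"tcp",s["tcp_pos"].round(4),"gap",round(float(s["finger_gap"]),3),"F",np.round(s["force"],1))
    print("shift",sh.round(1),"turn",np.degrees((R.inv()*G).as_rotvec()).round(1))
E
python3 -c "
from h import *
goal([.640,-.1566,.14],108.5)"
```

```text
t 0.45 tcp [0.2328 0.5799 0.2312] gap 1.001 F [-0.1 -1.5  0.2]
shift [-652.3 -531.8   91.3] turn [ -0.   -0.  -40.4]
```

drive_tool(motion=[-30, -24, 0, 0, 0, -3, 85, -70, -57, 0, 0, 0, -6, 85, -115, -94, 0, 0, 0, -9, 85, -160, -130, 0, 0, 0, -12, 85, -205, -167, 0, 0, 0, -15, 85, -250, -204, 0, 0, 0, -18, 85, -295, -240, 0, 0, 0, -21, 85, -340, -277, 0, 0, 0, -24, 85])

```text
t: 1.45
tcp_pos: [0.4461, 0.1946, 0.2316]
tool_rot: [-0.019, 1.0, 0.0, 0.001]
force: [1.1, 0.5, 0.0]
finger_gap: 0.993
```

```bash
python3 -c "
from h import *
goal([.640,-.1566,.14],108.5)"
```

```text
t 1.45 tcp [0.4461 0.1946 0.2316] gap 0.993 F [1.1 0.5 0. ]
shift [-180.  -358.5   91.8] turn [ -0.    0.1 -16.3]
```

drive_tool(motion=[-20, -40, 0, 0, 0, -2, 85, -45, -90, 10, 0, 0, -4, 85, -70, -140, 25, 0, 0, -6, 85, -95, -190, 40, 0, 0, -9, 85, -120, -240, 60, 0, 0, -12, 85, -145, -290, 75, 0, 0, -14, 85, -165, -330, 87, 0, 0, -16, 85, -180, -358, 92, 0, 0, -16.3, 85])

```text
t: 2.45
tcp_pos: [0.6406, -0.1584, 0.1387]
tool_rot: [-0.16, 0.987, 0.0, 0.0]
force: [0.1, 0.3, -0.5]
finger_gap: 0.997
```

drive_tool(motion=[0, 0, 0, 0, 0, 0, 85, 0, 0, 0, 0, 0, 0, 85])

```text
t: 2.7
tcp_pos: [0.6398, -0.1577, 0.1385]
tool_rot: [-0.16, 0.987, 0.001, -0.0]
force: [-0.6, 0.5, 0.4]
finger_gap: 0.994
```

Run:
```python
from h import *
goal([.640,-.1566,.14],108.5)
p=manip.snapshot("wrist"); cv2.imwrite("pics/w1.png",p["color"][:,:,::-1])
for c in("red","blue"):
    for b in blobs(p,c,.042,200): print(c,b)
print(proj(p,[.64,-.1566,.042]),proj(p,[.5896,-.1725,.042]))
```

```text
t 2.7 tcp [ 0.6398 -0.1577  0.1385] gap 0.994 F [-0.6  0.5  0.4]
shift [-0.6  1.  -1.5] turn [ 0.1 -0.  -0.1]
red ([0.6365, -0.1561], [280.5, 214.8], 3432, [248, 183, 66, 65])
red ([0.7277, -0.1893], [208.9, 300.9], 2646, [182, 271, 55, 60])
blue ([0.5582, -0.2031], [252.2, 92.2], 13627, [165, 29, 152, 155])
(np.float64(278.406758926799), np.float64(218.72429912698408)) (np.float64(279.5796339642432), np.float64(149.82938993369368))
```

View pics/w1.png

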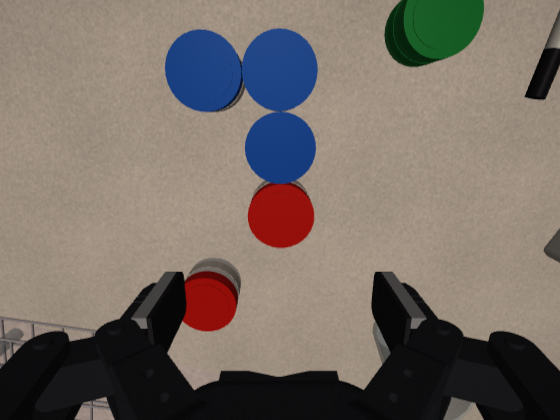

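```bash
python3 -c "
from h import *
goal([.639,-.1563,.007],108.5)"
```

```text
t 2.75 tcp [ 0.6397 -0.1572  0.1387] gap 0.997 F [ 0.1 -0.5  0.1]
shift [  0.4   0.9 131.7] turn [ 0.1 -0.  -0. ]
```

drive_tool(motion=[0, 1, 20, 0, 0, 0, 85, 0, 1, 45, 0, 0, 0, 85, 0, 1, 70, 0, 0, 0, 85, 0, 1, 95, 0, 0, 0, 85, 0, 1, 112, 0, 0, 0, 85, 0, 1, 124, 0, 0, 0, 85, 0, 1, 131, 0, 0, 0, 85, 0, 1, 131, 0, 0, 0, 85])

```text
t: 3.75
tcp_pos: [0.6393, -0.156, 0.0077]
tool_rot: [-0.161, 0.987, 0.001, -0.0]
force: [-0.4, -0.6, 0.1]
finger_gap: 0.994
```

Run:
```python
from h import *
goal([.639,-.1563,.007],108.5)
p=manip.snapshot("wrist"); cv2.imwrite("pics/w2.png",p["color"][:,:,::-1])
```

```text
t 3.75 tcp [ 0.6393 -0.156   0.0077] gap 0.994 F [-0.4 -0.6  0.1]
shift [ 0.4 -0.2  0.7] turn [ 0.1 -0.  -0. ]
```

View pics/w2.png

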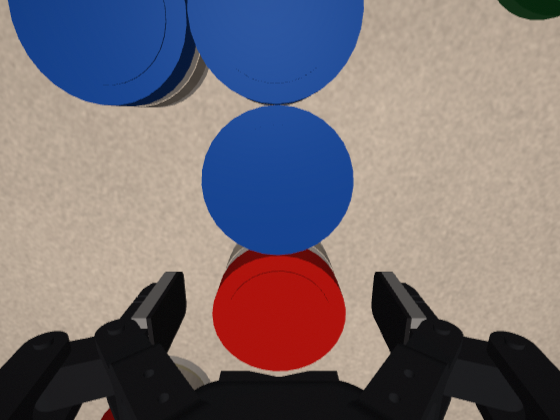

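Run:
```python
from h import *
p=manip.snapshot("wrist")
for b in blobs(p,"red",.042,3000): print(b)
s=manip.sense();t=s["tcp_pos"];print(proj(p,[t[0],t[1],.042]),proj(p,[t[0],t[1],.027]))
u,v,w,h=blobs(p,"red",.042,3000)[0][3]; print(onplane(p,279,v+h,.042)) # far lower edge
```

```text
([0.6348, -0.1566], [279.2, 308.6], 12819, [213, 248, 133, 122])
(np.float64(275.8652044178602), np.float64(319.26338237765964)) (np.float64(276.0833218209257), np.float64(298.46995704459124))
[ 0.66252105 -0.14745245  0.042     ]
```

drive_tool(motion=[0, 0, 0, 0, 0, 0, 60, 0, 0, 0, 0, 0, 0, 52, 0, 0, 0, 0, 0, 0, 46, 0, 0, 0, 0, 0, 0, 44, 0, 0, 0, 0, 0, 0, 44, 0, 0, 0, 0, 0, 0, 44], force=30)

```text
t: 4.6
tcp_pos: [0.6403, -0.1566, 0.0091]
tool_rot: [-0.161, 0.987, -0.0, 0.001]
force: [0.8, 0.0, 5.3]
finger_gap: 0.6
```

Run:
```python
from h import *
goal([.639,-.1563,.007],108.5)
p=manip.snapshot("wrist"); cv2.imwrite("pics/w3.png",p["color"][:,:,::-1])
```

```text
t 4.6 tcp [ 0.6403 -0.1566  0.0091] gap 0.6 F [0.8 0.  5.3]
shift [1.2 0.7 2.1] turn [-0.   0.1 -0. ]
```

View pics/w3.png

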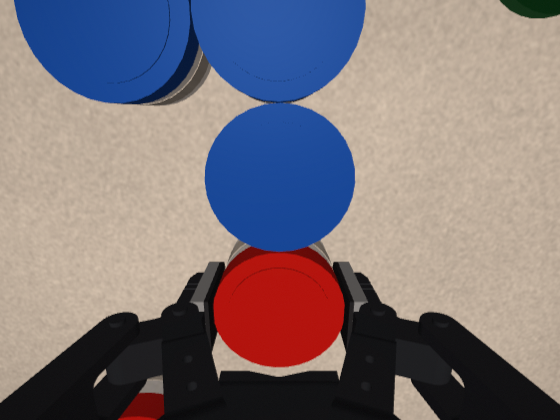

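drive_tool(motion=[-1, 4, 1, 0, 0, 0, 44, -3, 12, 1, 0, 0, 0, 44, -5, 22, 1, 0, 0, 0, 44, -7, 34, 1, 0, 0, 0, 44, -10, 46, 1, 0, 0, 0, 44, -12, 58, 1, 0, 0, 0, 44, -14, 70, 1, 0, 0, 0, 44, -15, 78, 1, 0, 0, 0, 44])

```text
t: 5.65
tcp_pos: [0.6314, -0.0785, 0.0091]
tool_rot: [-0.161, 0.987, -0.001, 0.003]
force: [0.8, -3.3, 5.8]
finger_gap: 0.6
```

drive_tool(motion=[0, 0, 0, 0, 0, 0, 44, 0, 0, 0, 0, 0, 0, 44])

```text
t: 5.9
tcp_pos: [0.6312, -0.0777, 0.0091]
tool_rot: [-0.161, 0.987, -0.001, 0.002]
force: [0.5, 2.4, 3.9]
finger_gap: 0.594
```

Run:
```python
from h import *
goal([.639,-.1563,.007],108.5)
for n in("top","scene"):
    p=manip.snapshot(n); cv2.imwrite(f"pics/{n}4.png",cv2.resize(p["color"][150:350,150:430][:,:,::-1],None,fx=2.8,fy=2.8))
    for b in blobs(p,"red",.042,60): print(n,b)
    m=mask(p["color"],"blue"); d=cv2.distanceTransform(m,cv2.DIST_L2,5)
    k,l,st,ce=cv2.connectedComponentsWithStats((d>6).astype(np.uint8))
    for i in range(1,k): print(n,"blue",ce[i].round(1),onplane(p,*ce[i],.042).round(4))
```

```text
t 5.9 tcp [ 0.6312 -0.0777  0.0091] gap 0.594 F [0.5 2.4 3.9]
shift [ 17.5 -77.    2.2] turn [-0.1  0.2 -0. ]
top ([0.7333, -0.1934], [356.8, 159.8], 324, [346, 150, 21, 22])
top blue [349.6 222.3] [ 0.588  -0.1714  0.042 ]
top blue [379.7 235.9] [ 0.5563 -0.2375  0.042 ]
scene ([0.8615, 0.276], [471.2, 216.4], 77, [467, 211, 10, 11])
scene ([0.6457, -0.074], [290.5, 249.9], 170, [285, 239, 12, 22])
scene ([0.7367, -0.1937], [282.7, 311.3], 574, [269, 299, 28, 27])
scene ([0.8371, -0.3505], [261.1, 407.0], 126, [256, 400, 11, 15])
scene blue [213.9 253.3] [ 0.5419 -0.1903  0.042 ]
scene blue [236.7 262.1] [ 0.5911 -0.1734  0.042 ]
scene blue [201.  271.5] [ 0.5587 -0.2389  0.042 ]
```

View pics/top4.png

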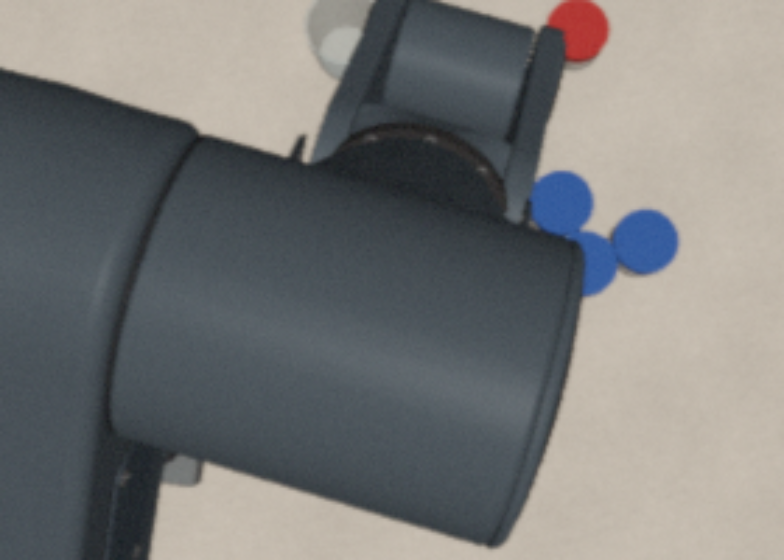

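View pics/scene4.png

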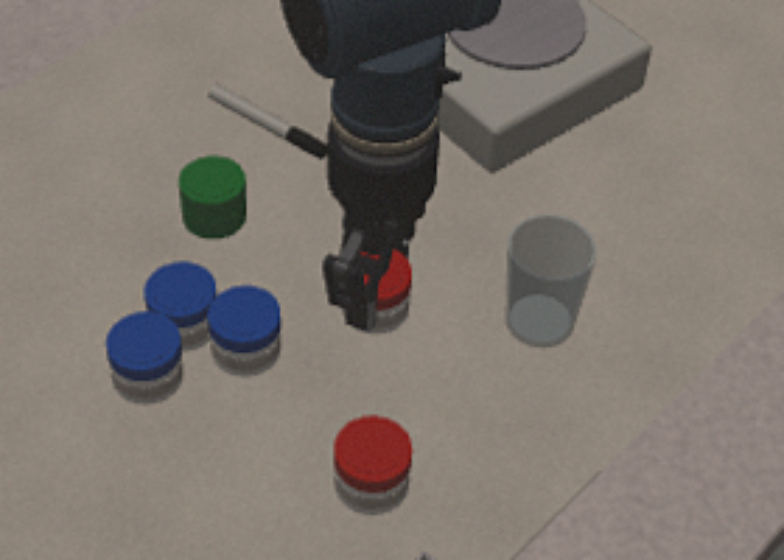

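drive_tool(motion=[0, 0, -5, 0, 0, 0, 44, 0, 0, -20, 0, 0, 0, 44, 0, 0, -45, 0, 0, 0, 44, 0, 0, -75, 0, 0, 0, 44, 0, 0, -105, 0, 0, 0, 44, 0, 0, -130, 0, 0, 0, 44, 0, 0, -145, 0, 0, 0, 44, 0, 0, -150, 0, 0, 0, 44])

```text
t: 7.0
tcp_pos: [0.6307, -0.078, 0.1603]
tool_rot: [-0.161, 0.987, -0.001, 0.003]
force: [0.2, -0.1, -1.0]
finger_gap: 0.599
```

Run:
```python
from h import *
goal([.5395,.185,.16],108.5)
p=manip.snapshot("wrist"); cv2.imwrite("pics/w5.png",p["color"][:,:,::-1])
```

```text
t 7.0 tcp [ 0.6307 -0.078   0.1603] gap 0.599 F [ 0.2 -0.1 -1. ]
shift [  3.1 278.3  -0.7] turn [-0.2  0.3 -0. ]
```

View pics/w5.png

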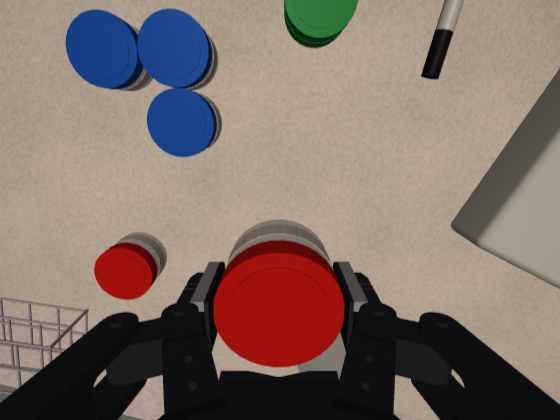

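Pot is lifted upright (lid centre ≈ (279, 305)), and the blue pots are still together. Carrying it to the pan.

drive_tool(motion=[0, 15, 0, 0, 0, 0, 44, 0, 45, 0, 0, 0, 0, 44, 1, 85, 0, 0, 0, 0, 44, 1, 130, 0, 0, 0, 0, 44, 2, 175, 0, 0, 0, 0, 44, 2, 220, 0, 0, 0, 0, 44, 3, 258, 0, -0.2, 0.3, 0, 44, 3, 278, 0, -0.2, 0.3, 0, 44])

```text
t: 8.05
tcp_pos: [0.5374, 0.1869, 0.1582]
tool_rot: [-0.162, 0.987, 0.0, -0.002]
force: [0.2, 0.5, -0.3]
finger_gap: 0.598
```

drive_tool(motion=[0, 0, 0, 0, 0, 0, 44, 0, 0, 0, 0, 0, 0, 44])

```text
t: 8.3
tcp_pos: [0.5375, 0.1863, 0.1578]
tool_rot: [-0.162, 0.987, 0.0, -0.002]
force: [0.5, -0.7, 0.3]
finger_gap: 0.596
```

Run:
```python
from h import *
goal([.5395,.185,.086],108.5)
p=manip.snapshot("wrist"); cv2.imwrite("pics/w6.png",p["color"][:,:,::-1])
print("pan centre should be",proj(p,[.5395,.185,.076]))
for a in range(0,360,45): print(a,np.round(proj(p,[.5395+.06*np.cos(np.radians(a)),.185+.06*np.sin(np.radians(a)),.076])))
```

```text
t 8.3 tcp [0.5375 0.1863 0.1578] gap 0.596 F [ 0.5 -0.7  0.3]
shift [-1.8 -1.9 71.8] turn [ 0.  -0.2  0.1]
pan centre should be (np.float64(274.67648314619913), np.float64(226.30397372226213))
0 [251. 295.]
45 [309. 291.]
90 [350. 250.]
135 [350. 191.]
180 [302. 148.]
225 [236. 152.]
270 [195. 201.]
315 [204. 260.]
```

View pics/w6.png

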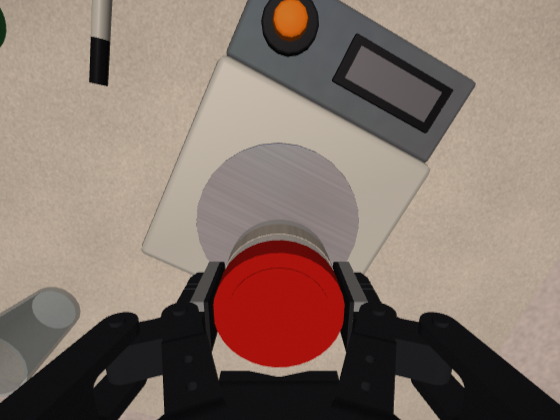

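drive_tool(motion=[-1, -1, 10, 0, 0, 0, 44, -1, -1, 25, 0, 0, 0, 44, -1, -1, 40, 0, 0, 0, 44, -1, -1, 52, 0, 0, 0, 44, -1, -1, 60, 0, 0, 0, 44, -1, -1, 66, 0, 0, 0, 44, -1, -1, 69, 0, 0, 0, 44, -1, -1, 70, 0, 0, 0, 44])

```text
t: 9.35
tcp_pos: [0.539, 0.1853, 0.0881]
tool_rot: [-0.161, 0.987, 0.0, -0.001]
force: [0.3, -0.6, -1.4]
finger_gap: 0.6
```

drive_tool(motion=[0, 0, 0, 0, 0, 0, 44, 0, 0, 0.5, 0, 0, 0, 44])

```text
t: 9.6
tcp_pos: [0.5393, 0.1854, 0.0879]
tool_rot: [-0.161, 0.987, 0.0, -0.001]
force: [0.8, 0.7, -1.0]
finger_gap: 0.597
```

Run:
```python
from h import *
goal([.5385,.185,.085],108.5)
p=manip.snapshot("scene"); cv2.imwrite("pics/s7.png",cv2.resize(p["color"][80:230,220:420][:,:,::-1],None,fx=4,fy=4,interpolation=cv2.INTER_CUBIC))
```

```text
t 9.6 tcp [0.5393 0.1854 0.0879] gap 0.597 F [ 0.8  0.7 -1. ]
shift [ 0.9 -0.1  2.9] turn [ 0.  -0.1  0.1]
```

View pics/s7.png

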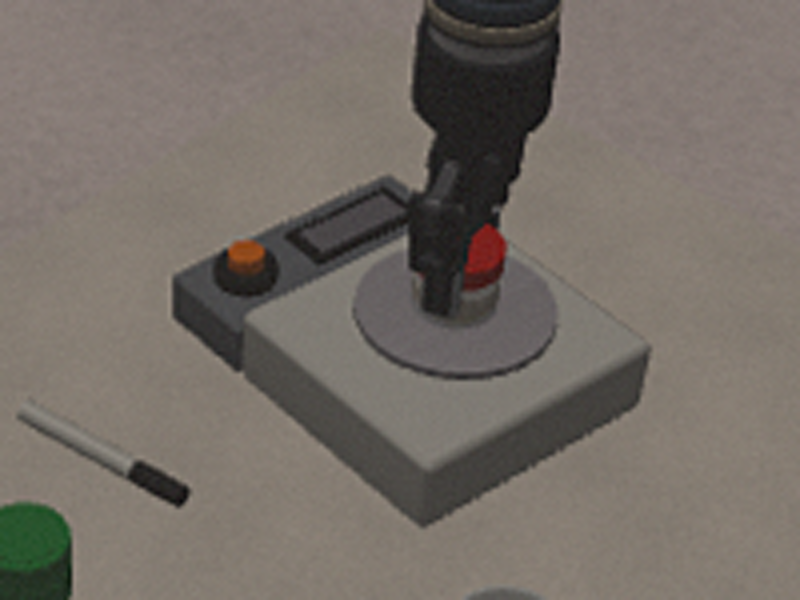

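Close, still ~2–3 mm up by the numbers. Feel down to contact.

drive_tool(motion=[0, 0, 1, 0, 0, 0, 44, 0, 0, 2, 0, 0, 0, 44, 0, 0, 2.5, 0, 0, 0, 44, 0, 0, 2.5, 0, 0, 0, 44])

```text
t: 10.15
tcp_pos: [0.5391, 0.1854, 0.0852]
tool_rot: [-0.161, 0.987, 0.0, -0.001]
force: [0.0, 0.5, -0.3]
finger_gap: 0.597
```

drive_tool(motion=[0, 0, 0.5, 0, 0, 0, 44, 0, 0, 1, 0, 0, 0, 44, 0, 0, 1, 0, 0, 0, 44])

```text
t: 10.52
tcp_pos: [0.5391, 0.1854, 0.0851]
tool_rot: [-0.161, 0.987, 0.0, -0.001]
force: [-2.8, -0.4, 5.8]
finger_gap: 0.6
```

drive_tool(motion=[0, 0, 0, 0, 0, 0, 52, 0, 0, 0, 0, 0, 0, 55, 0, 0, 0, 0, 0, 0, 60, 0, 0, 0, 0, 0, 0, 68, 0, 0, 0, 0, 0, 0, 78, 0, 0, 0, 0, 0, 0, 85, 0, 0, 0, 0, 0, 0, 85])

```text
t: 11.4
tcp_pos: [0.5392, 0.1853, 0.0851]
tool_rot: [-0.161, 0.987, 0.0, -0.001]
force: [-0.5, 1.1, 0.4]
finger_gap: 0.996
```

Run:
```python
from h import *
goal([.5385,.185,.085],108.5)
p=manip.snapshot("wrist"); cv2.imwrite("pics/w8.png",p["color"][:,:,::-1])
```

```text
t 11.4 tcp [0.5392 0.1853 0.0851] gap 0.996 F [-0.5  1.1  0.4]
shift [ 0.7 -0.1  0.1] turn [ 0.  -0.1  0.1]
```

View pics/w8.png

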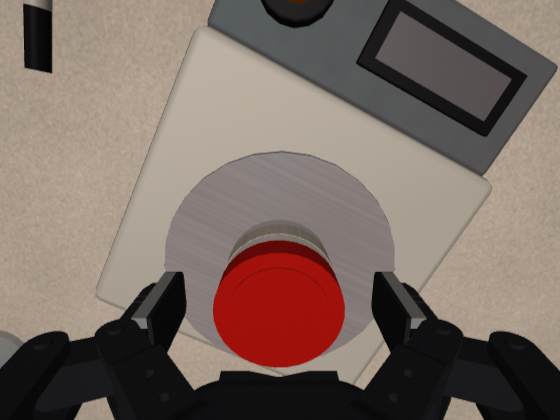

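drive_tool(motion=[0, 0, -4, 0, 0, 0, 85, 0, 0, -15, 0, 0, 0, 85, 0, 0, -35, 0, 0, 0, 85, 0, 0, -60, 0, 0, 0, 85, 0, 0, -85, 0, 0, 0, 60, 0, 0, -105, 0, 0, 0, 30, 0, 0, -115, 0, 0, 0, 0, 0, 0, -120, 0, 0, 0, 0])

```text
t: 12.45
tcp_pos: [0.5394, 0.1854, 0.2058]
tool_rot: [-0.161, 0.987, 0.0, -0.001]
force: [0.2, 0.1, -0.2]
finger_gap: 0.138
```

Run:
```python
from h import *
goal([.407,.148,.13],108.5)
p=manip.snapshot("wrist"); cv2.imwrite("pics/w9.png",p["color"][:,:,::-1])
for b in blobs(p,"orange",.062,60):print(b)
for b in blobs(p,"red",.118,600):print(b)
```

```text
t 12.45 tcp [0.5394 0.1854 0.2058] gap 0.138 F [ 0.2  0.1 -0.2]
shift [137.3   6.7  76. ] turn [ 0.  -0.1  0.1]
([0.405, 0.1506], [289.7, 33.5], 798, [275, 17, 30, 35])
([0.5355, 0.185], [278.4, 216.7], 3711, [244, 183, 70, 68])
```

View pics/w9.png

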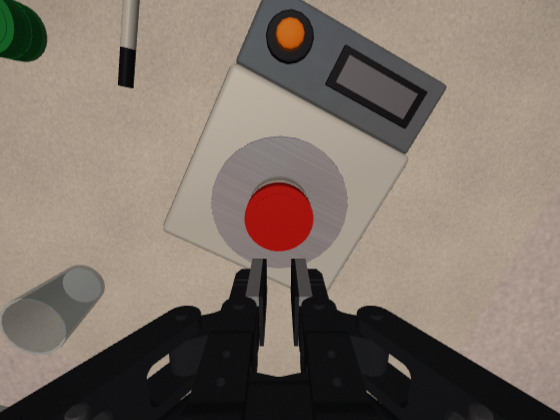

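drive_tool(motion=[15, 1, 0, 0, 0, 0, 0, 45, 2, 0, 0, 0, 0, 0, 80, 4, 0, 0, 0, 0, 0, 112, 6, 10, 0, 0, 0, 0, 132, 7, 35, 0, 0, 0, 0, 138, 7, 65, 0, 0, 0, 0, 138, 7, 90, 0, 0, 0, 0, 138, 7, 100, 0, 0, 0, 0])

```text
t: 13.5
tcp_pos: [0.4042, 0.1478, 0.1047]
tool_rot: [-0.161, 0.987, 0.0, -0.003]
force: [0.4, 0.1, 0.4]
finger_gap: -0.002
```

drive_tool(motion=[0, 0, 0, 0, 0, 0, 0, 0, 0, 0, 0, 0, 0, 0])

```text
t: 13.75
tcp_pos: [0.4042, 0.1478, 0.1051]
tool_rot: [-0.161, 0.987, 0.0, -0.003]
force: [-0.3, -0.9, 0.0]
finger_gap: 0.002
```

Run:
```python
from h import *
goal([.406,.149,.066],108.5)
p=manip.snapshot("wrist"); cv2.imwrite("pics/w10.png",p["color"][:,:,::-1])
for b in blobs(p,"orange",.062,60):print(b)
t=manip.sense()["tcp_pos"];print(proj(p,[t[0],t[1],.062]),proj(p,t))
p=manip.snapshot("scene");cv2.imwrite("pics/s10.png",cv2.resize(p["color"][80:230,220:420][:,:,::-1],None,fx=4,fy=4,interpolation=cv2.INTER_CUBIC))
```

```text
t 13.75 tcp [0.4042 0.1478 0.1051] gap 0.002 F [-0.3 -0.9  0. ]
shift [-2.3  0.5 39.1] turn [ 0.1 -0.3  0.1]
([0.4014, 0.1495], [281.0, 241.2], 1127, [263, 222, 37, 37])
(np.float64(276.82920412175963), np.float64(244.8356127890244)) (np.float64(276.53577579916805), np.float64(278.148063932861))
```

View pics/w10.png

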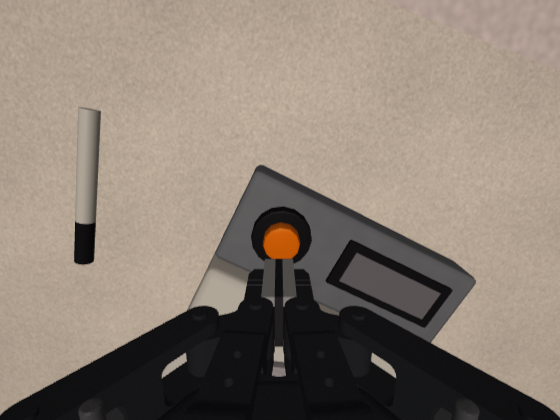

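View pics/s10.png

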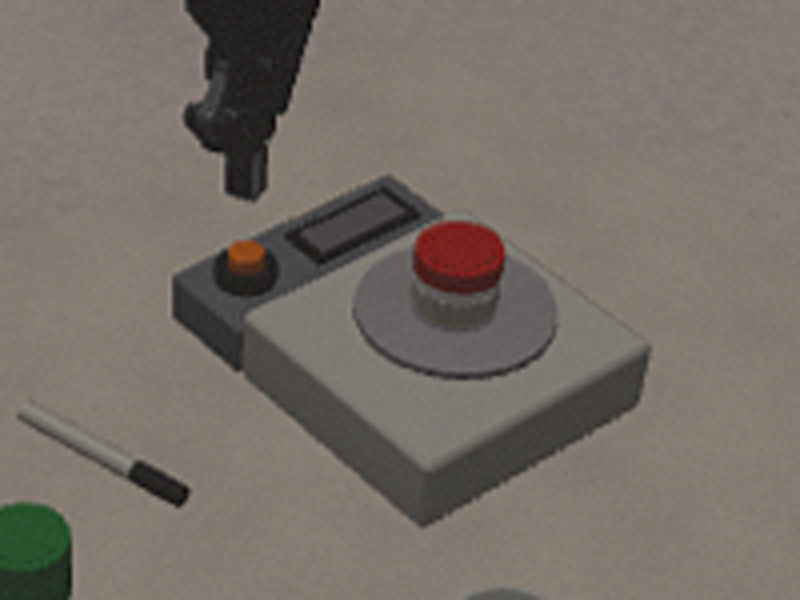

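drive_tool(motion=[0, 1, 8, 0, 0, 0, 0, 0, 1, 20, 0, 0, 0, 0, 0, 1, 32, 0, 0, 0, 0, 0, 1, 40, 0, 0, 0, 0, 0, 1, 44, 0, 0, 0, 0, 0, 1, 46, 0, 0, 0, 0, 0, 1, 46, 0, 0, 0, 0])

```text
t: 14.72
tcp_pos: [0.4037, 0.1487, 0.0594]
tool_rot: [-0.162, 0.987, 0.0, -0.002]
force: [-1.5, -0.8, 2.2]
finger_gap: -0.001
```

Contact with the spring, about half way down. Continue to the stop.

drive_tool(motion=[0, 0, 1.5, 0, 0, 0, 0, 0, 0, 3, 0, 0, 0, 0, 0, 0, 4, 0, 0, 0, 0, 0, 0, 4.5, 0, 0, 0, 0, 0, 0, 4.5, 0, 0, 0, 0])

```text
t: 15.35
tcp_pos: [0.4037, 0.1487, 0.0559]
tool_rot: [-0.162, 0.987, 0.0, -0.002]
force: [-2.2, -0.8, 14.0]
finger_gap: -0.001
```

Run:
```python
from h import *
goal([.404,.149,.055],108.5)
p=manip.snapshot("scene");cv2.imwrite("pics/s11.png",cv2.resize(p["color"][80:230,220:420][:,:,::-1],None,fx=4,fy=4,interpolation=cv2.INTER_CUBIC))
```

```text
t 15.35 tcp [0.4037 0.1487 0.0559] gap -0.001 F [-2.2 -0.8 14. ]
shift [-0.4  0.2  0.9] turn [ 0.  -0.2  0.1]
```

View pics/s11.png

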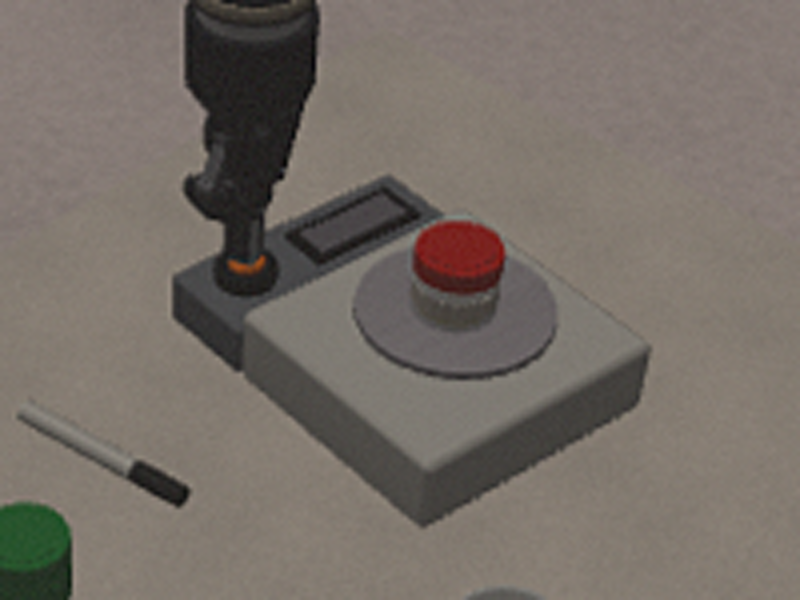

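drive_tool(motion=[0, 0, -3, 0, 0, 0, 0, 0, 0, -10, 0, 0, 0, 0, 0, 0, -25, 0, 0, 0, 0, 0, 0, -50, 0, 0, 0, 0, 0, 0, -80, 0, 0, 0, 0, 0, 0, -110, 0, 0, 0, 0, 0, 0, -125, 0, 0, 0, 0, 0, 0, -130, 0, 0, 0, 0])

```text
t: 16.4
tcp_pos: [0.4051, 0.1489, 0.1869]
tool_rot: [-0.162, 0.987, -0.0, -0.0]
force: [0.1, -0.0, -0.8]
finger_gap: 0.001
```

drive_tool(motion=[0, 0, 0, 0, 0, 0, 0, 0, 0, 0, 0, 0, 0, 0, 0, 0, 0, 0, 0, 0, 0, 0, 0, 0, 0, 0, 0, 0])

```text
t: 16.9
tcp_pos: [0.4049, 0.1489, 0.1865]
tool_rot: [-0.162, 0.987, 0.0, -0.001]
force: [-0.4, -0.3, -0.3]
finger_gap: 0.005
```

Run:
```python
from h import *
goal([.404,.149,.055],108.5)
p=manip.snapshot("scene");cv2.imwrite("pics/s12.png",p["color"][:,:,::-1])
for b in blobs(p,"red",.118,300):print(b)
m=mask(p["color"],"blue"); d=cv2.distanceTransform(m,cv2.DIST_L2,5)
k,l,st,ce=cv2.connectedComponentsWithStats((d>6).astype(np.uint8))
for i in range(1,k): print("blue",onplane(p,*ce[i],.042).round(4))
print(blobs(p,"orange",.062,40))
```

```text
t 16.9 tcp [0.4049 0.1489 0.1865] gap 0.005 F [-0.4 -0.3 -0.3]
shift [  0.5   0.4 131.5] turn [ 0.  -0.1  0.1]
([0.7704, -0.2324], [282.7, 311.3], 570, [270, 299, 27, 27])
blue [ 0.5416 -0.1904  0.042 ]
blue [ 0.5912 -0.1733  0.042 ]
blue [ 0.5586 -0.2387  0.042 ]
[([0.4092, 0.1462], [281.0, 143.7], 64, [277, 140, 9, 8])]
```

View pics/s12.png

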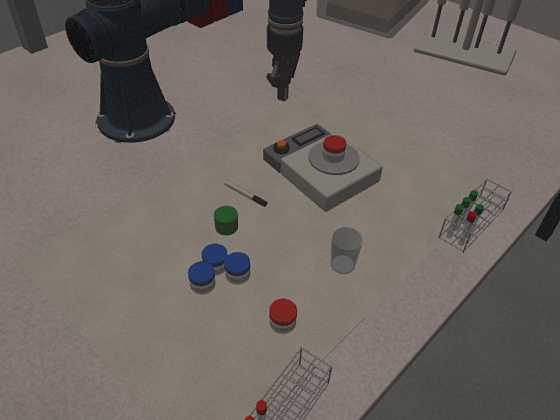

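The pot is standing on the pan at (334, 148). The button at (281, 144) is back up at its starting pixel position, and the blue pots, beaker and marker haven't moved. The arm is clear, so I'm handing in.

```bash
python3 -c "
from station import manip
print(manip.sign_off())"
```

```text
the job is handed in; nothing more can be done
None
```

The red-lidded pot is on the balance pan and the weigh button has been pressed and released. I handed the job in at about 17 s of the 58 s allowed; sign-off gave no verdict.

- **Slide:** I gripped the pot across the row and slid it about 80 mm along the bench, leaving about 51 mm to the nearest blue pot. The blue pots' measured positions moved by less than 1 mm from start to finish.
- **Placing:** I carried the pot to the pan, lowered it until I felt contact (5.8 N), and let go. The pictures afterwards show it upright and within about 4 mm of the pan centre as measured.
- **Button:** The fingertip went down to z = 0.056 m and read 14 N against the 4 N spring, so the button was at its stop. In the last picture it is back up at its starting position.
- **Bystanders:** The beaker, marker, green pot and the other red pot look unmoved. The arm ended clear of everything, with about 0 N on the tool.
- **Checks that disagreed:** The cameras differed by 3–4 mm on positions, and up to about 8 mm on the button. I averaged them, and contact confirmed the placing and press heights. I had no direct reading of the button's travel.

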